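Sterilise the comb: load the drawer, shut it, hold the plunger half way down

ROBOT

A 6-joint arm with a two-finger parallel gripper is mounted at the origin on the work surface. World frame = base frame: x ahead of the robot, y to its left, z up, the work surface at z = 0. Lengths are in mm, angles in rad, forces in N, time in s.
With the tool pointing down it reaches from about 375 to 925 mm from the base axis. Payload 5.7 kg.
Tool frame: the origin (TCP) lies on the centre line of the jaws, within the pads' length; the fingertips stand 14 mm ahead of it and the grasp point (between the pads) lies 5 mm behind it (arm.tips_ahead is the distance from the TCP to the fingertips, in mm); z points along the fingers, y is the line along which they close (so a half turn about z gives the same grasp; the last joint's range is limited). The gripper opens to 85 mm and grips with 20 to 120 N. Pads are 22 mm wide; open, the fingers measure 114 mm over their backs; the gripper's body (76 mm by 85 mm) begins 54 mm behind the grasp point. The pads swing forward as they close: fully open they stand 13 mm farther back than shut.
Start: joints at [1.014, 0.359, 1.51, -0, 1.272, -0.115], TCP at [256.53, 542.363, 245.267] pointing down, gripper open.
Joint ranges: [-2.97, 2.97], [-1.01, 2.36], [0.21, 2.38], [-0.96, 4.11], [0.2, 2.71], [-2.98, 2.98]. Speed limits (rad/s): [2.39, 2.39, 3.14, 3.14, 3.14, 3.14].

INTERFACE

Orientations are given as a unit quaternion [x, y, z, w].
In Python, from workcell import arm, camera gives the robot as it stands. The module is installed in compiled form; this text tells all that it offers.
- The arm moves only by the shell command python3 -m inch 'ROWS' [FORCE]. ROWS is JSON, a list of rows, each a list of 5 numbers: the shift along the tool's x, y, z as a fraction of full scale, then the turn about the tool's z as a fraction of full scale, then the opening, from 0 (shut) to 1 (fully open). In form: [[tx, ty, tz, yaw, jaw], ...]. A call has exactly 8 rows; each row shifts and turns the commanded pose from where the row before left it, along the tool's axes as they then stand; what a row does not reach is not made up. Full scale, the value 1, is 20 mm for a shift and 0.12 rad for a turn. A row lasts 1/8 s, in which the tool goes at most 62.5 mm and 10.7 degrees, less where a joint would pass 70% of its speed; a pose out of reach is approached as far as the arm can. A call with a number of a shift or a turn outside -1 to 1 is refused whole. A call with a gripper value outside its range is refused whole. The fingers move at their own pace and stop on an object; FORCE is the grip in N (left out, the last holds). Time passes only in rows, so rows that do not move let the fingers close, or fill a call up. It gives the time, the measured TCP pose, the force, the opening and the grip force at its end, in the units of the state.
- arm.observe(): the state, without advancing time (a new reading comes with each control period).
- camera(name): name is "side" or "top"; returns a dict with "image" (400x640x3 uint8, red, green, blue), "camera_matrix" (3x3 intrinsics, pixels), "position" and "attitude" of the camera in the world. Camera axes: x right, y down, z forward; pixel columns grow to the right and rows downward; lengths in mm; the calibration is good to about 2 mm. A picture is of the moment at which its call begins. There is no depth.
- arm.finish_job(): hands the job in; it is judged then, once.
The state is a dict: "clock": time; "joint_pos": joint angles; "dq": joint speeds; "tau": joint torques, N m; "position": TCP position; "tcp_rot": TCP orientation; "contact_force": force on the tool from outside, world axes, zero at the start; "torque": the same for the moment, N m; "gripper_width": finger opening in mm; "finger_force": force on a finger pad.
Only numpy, scipy, OpenCV 4.12 (cv2) and the standard library are available. Lean on these libraries where they do the work, as an engineer would, in place of code of your own. Each camera call takes 0.05 s, during which the arm holds its last target. There are 200 camera calls.

TASK

Lay the wide-tooth comb (the one with the bare handle, not the fine-tooth one) flat in the open drawer of the UV steriliser, let go of it and push the drawer fully shut. Only then press the steriliser's spring-loaded plunger with the fingers half way down, 15 mm of its 30 mm travel, where the lamp burns, and finish while still holding it there: do not let it come back up. Leave the other things on the counter where they are.

Things in the scene. Friction and masses are not known exactly. Their poses are not given: they have to be found in the camera images.
- comb_grip (a point): Grasp point on the handle of the loose black wide-tooth comb, 18 mm to own -x of its middle, 6 mm above its underside. The comb lies flat: spine 180 mm long (own x), 18 wide (y), 12 thick (z up), about 45 g. Grasp across the spine. Its 8 teeth stand on the +x half only (9 to 88 mm from the middle) and stick out flat to own -y, to 37 mm from the spine's centre line; the -x half is bare.
- comb_mid (a point): Middle of the same comb's spine, 6 mm above its underside, 18 mm to own +x of comb_grip; same axes.
- steriliser: Grey plastic box fixed to the counter, 160 mm deep (own x), 244 wide (y), 62 high; origin: centre of its underside. Its open front looks to own -x, towards the robot. A white drawer with an aluminium floor slides out of the front to own -x; the spring plunger stands on its top, 15 mm to own +x of the centre.
- drawer_in (a point): Centre of the drawer's inner floor, 12 mm above the counter; moves with the drawer. Own x points the way the drawer is pushed shut, y along its width, z up. Inside 110 mm (x) by 220 mm (y); side and back walls stand 28 mm above the inner floor, the front panel 45 mm. With the drawer open by q, the box's front edge is q - 55 mm to own +x of this point.
- drawer_front (a point): Centre of the outer face of the drawer's front panel, 34 mm above the counter, 67 mm to own -x of drawer_in; the face looks to own -x, is 244 mm wide and reaches from 5 to 57 mm above the counter. Moves with the drawer; same axes as drawer_in.
- drawer (a joint): Opening of the drawer in m: 0 fully shut (a hard stop), 0.12 fully open; it starts open by 0.105 to 0.12. It slides against about 2 N of friction and stays where it is left.
- plunger_top (a point): Centre of the plunger's flat top, 105 mm above the counter when up; moves with it. A black upright cylinder 44 mm in diameter in an aluminium collar 56 mm in diameter whose rim is 70 mm above the counter: 35 mm stand out of the collar when up. A thin steel ring round it, 15 mm above the rim when up, meets the rim when it is half way down.
- plunger (a joint): Travel of the plunger in m: 0 up, 0.03 bottomed; presses straight down against a spring, about 2 N to start, 6.5 N at half way (0.015) and 11 N at the bottom. It springs back up when let go.
- finecomb_mid (a point): Bystander: middle of a loose black plastic fine-tooth comb, 170 by 29 by 9 mm, teeth along its whole length (own x), no handle, lying flat; it and the wide-tooth comb may change places.
- cologne_mid (a point): Bystander: middle of a standing amber glass cologne bottle, 32 by 62 mm, 116 mm high.
- deodorant_mid (a point): Bystander: middle of a standing silver aluminium deodorant stick, 36 mm in diameter, 116 mm high.
- cup_mid (a point): Bystander: middle of a green ceramic cup, 76 mm in diameter, 95 mm high.
- jar_mid (a point): Bystander: middle of a low white cream jar, 58 mm in diameter, 45 mm high.
- soapdish_mid (a point): Bystander: middle of a white soap dish with a bar of soap, 110 by 70 mm, 30 mm high.
There are look-alikes about, which are no part of the job. What is shaped like the part that bears comb_grip but white is not meant.

How it is judged (in metres and radians):
On the way, in this order (a step that is already met when the one before it is completed fails the run):
1. the wide-tooth comb lies flat in the open drawer, let go (x of comb_mid in the frame of drawer_in between -0.06 and 0.06 m and y of comb_mid in the frame of drawer_in between -0.05 and 0.05 m and z of comb_mid in the frame of drawer_in between 0 and 0.013 m and value of joint drawer above 0.05 m and contact force between the fingers and comb below 0.05 N and linear speed of comb below 0.03 m/s), for 0.2 s.
2. the drawer is fully shut with the comb in it (x of comb_mid in the frame of drawer_in between -0.06 and 0.06 m and y of comb_mid in the frame of drawer_in between -0.05 and 0.05 m and z of comb_mid in the frame of drawer_in between 0 and 0.013 m and value of joint drawer below 0.006 m), for 0.2 s.
3. the fingers hold the plunger half way down (value of joint plunger between 0.011 and 0.019 m and contact force between the fingers and plunger above 2 N and value of joint drawer below 0.006 m), for 0.5 s.
At the end, for the whole second after the job is handed in: Holding: the plunger is kept 11 to 19 mm down (half way is 15) and still, with the fingers pressing on it with more than 2 N; the drawer is shut to within 6 mm, and the wide-tooth comb lies flat in it (all of step 3 and x of comb_mid in the frame of drawer_in between -0.06 and 0.06 m and y of comb_mid in the frame of drawer_in between -0.05 and 0.05 m and z of comb_mid in the frame of drawer_in between 0 and 0.013 m and velocity of joint plunger between -0.01 and 0.01 m/s); the arm keeps its last pose, push and grip.
It fails at once if the plunger is pressed (over 8 mm) while the drawer is open (over 20 mm) (value of joint plunger above 0.008 m and value of joint drawer above 0.02 m).
It fails at once if another thing on the counter (fine comb, cologne, deodorant, cup, jar, soap dish) is moved by more than 40 mm (distance of any of finecomb_mid, cologne_mid, deodorant_mid, cup_mid, jar_mid, soapdish_mid from where it was at the start of the episode above 0.04 m).
It also fails if it takes over 54 s, if anything falls off the work surface, if the arm or the gripper's body presses on something with over 40 N, if the wrist force passes 120 N, or if a joint passes its speed limit or range.

## Working session

There is one attempt and no reset: what is moved stays moved. The work goes in short steps, Python scripts to look and compute and a shell command to move; the robot and the scene stay as the last step left them, time stands still between calls to the robot, and variables do not carry over. Pictures are saved under pics/ and viewed, at most 10 in all, crops included, and the job is handed in when it is done.

```bash
mkdir -p pics; cat > h.py <<'E'
import numpy as np, cv2
from workcell import arm, camera
from scipy.spatial.transform import Rotation as R
def shot(n):
    c=camera(n); cv2.imwrite(f'pics/{n}_{int(arm.observe()["clock"]*100)}.png',c['image'][:,:,::-1]); return c
def rot(c):
    a=np.array(c['attitude'],float); return a if a.shape==(3,3) else R.from_quat(a).as_matrix()
def ray(c,uv,z):
    K=np.array(c['camera_matrix']); p=np.array(c['position'],float)
    d=rot(c)@np.linalg.inv(K)@np.array([uv[0],uv[1],1.]); return p+d*(z-p[2])/d[2]
def proj(c,P):
    q=np.array(c['camera_matrix'])@(rot(c).T@(np.array(P,float)-np.array(c['position']))); return q[:2]/q[2]
E
python3 - <<'E'
from h import *
for n in('top','side'):
    c=shot(n); print(n,c['position'],np.round(c['attitude'],3).tolist(),np.array(c['camera_matrix']).tolist())
s=arm.observe(); print(s['clock'],s['position'],s['tcp_rot'],s['gripper_width'],s['contact_force'])
E
ls pics
```

```text
top [ 315.67025547   -7.99889974 1213.59814232] [0.742, -0.663, 0.07, -0.074] [[460.45981209740836, 0.0, 316.2380037293013], [0.0, 460.45981209740836, 203.1567800476878], [0.0, 0.0, 1.0]]
side [ -92.70447786 -950.05777008  900.82489358] [0.853, -0.248, 0.139, -0.439] [[463.0516634998976, 0.0, 315.8922872013566], [0.0, 463.0516634998976, 195.2955339213858], [0.0, 0.0, 1.0]]
0.1 [256.2465554  541.8881034  244.52291345] [ 2.19098785e-01  9.75702324e-01 -7.90918742e-04 -2.68778827e-04] 85.37167939979254 [ 0.07128853 -0.99990037  0.21236503]
side_10.png
top_5.png
```

View pics/top_5.png

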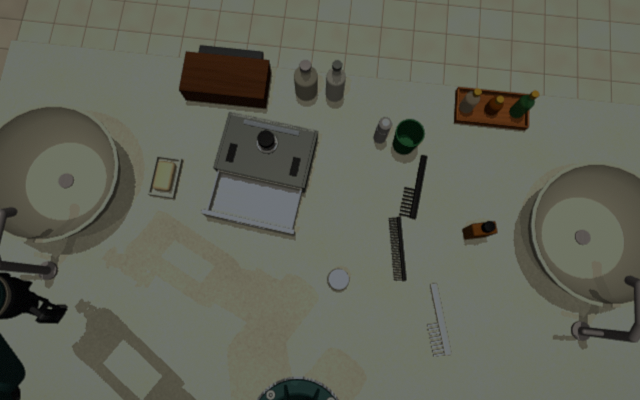

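View pics/side_10.png

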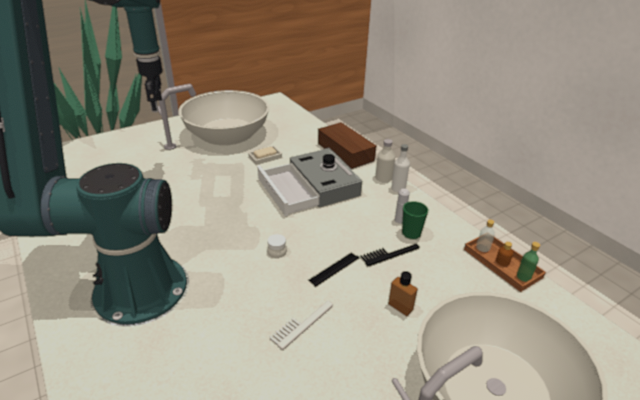

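The top view shows these candidates:
- Black wide-tooth comb with a bare handle at (416,187). This is the one I choose.
- Black fine-tooth comb at (397,249), toothed along its whole length.
- White wide-tooth look-alike at (440,320).

The drawer is at (255,203) and the plunger at (266,140). Next I'll crop in close and measure.

```bash
cat > m.py <<'E'
from h import *
def comb(c,box,z=12):
    x0,y0,x1,y1=box; im=c['image'][y0:y1,x0:x1].max(2)
    m=(im<60).astype(np.uint8)
    n,l,st,_=cv2.connectedComponentsWithStats(m); k=1+st[1:,4].argmax(); m=(l==k).astype(np.uint8)
    ys,xs=np.nonzero(m); P=np.array([ray(c,(x+x0,y+y0),z)[:2] for x,y in zip(xs,ys)])
    return P
E
python3 - <<'E'
from m import *
c=camera('top'); im=c['image'][:,:,::-1]
cr=cv2.resize(im[145:290,370:450],None,fx=4,fy=4,interpolation=cv2.INTER_CUBIC); cr=cv2.convertScaleAbs(cr,alpha=1.8)
dr=cv2.resize(im[105:245,195:330],None,fx=4,fy=4,interpolation=cv2.INTER_CUBIC); dr=cv2.convertScaleAbs(dr,alpha=1.5)
h=max(cr.shape[0],dr.shape[0]); f=lambda a:cv2.copyMakeBorder(a,0,h-a.shape[0],0,0,0)
o=np.hstack([f(cr)[:, :260],f(dr)]); print(o.shape); cv2.imwrite('pics/crop1.png',o)
P=comb(c,(395,148,435,221)); 
# spine line: opening -> use handle half (far x) axis
rect=cv2.minAreaRect(P.astype(np.float32)); print('rect',rect)
hd=P[P[:,0]>np.median(P[:,0])+15]
[vx,vy,x0,y0]=cv2.fitLine(hd.astype(np.float32),cv2.DIST_L2,0,.01,.01).ravel(); print('handle line',vx,vy,x0,y0, 'ext',P.min(0),P.max(0))
s=P@[vx,vy]; print('along',s.min(),s.max(),'n',len(P))
print('tool R',np.round(R.from_quat(arm.observe()['tcp_rot']).as_matrix(),3).tolist())
E
```

```text
(580, 800, 3)
rect ((642.2523193359375, -239.2822265625), (44.89301681518555, 178.8583526611328), 83.49652862548828)
handle line 0.9915941 -0.12938794 680.7388 -256.6532 ext [ 551.86285833 -269.44275769] [ 729.54303827 -207.55784962]
along 578.6167282302482 757.4553939172812 n 606
tool R [[-0.904, 0.428, -0.001], [0.428, 0.904, -0.001], [0.0, -0.001, -1.0]]
```

View pics/crop1.png

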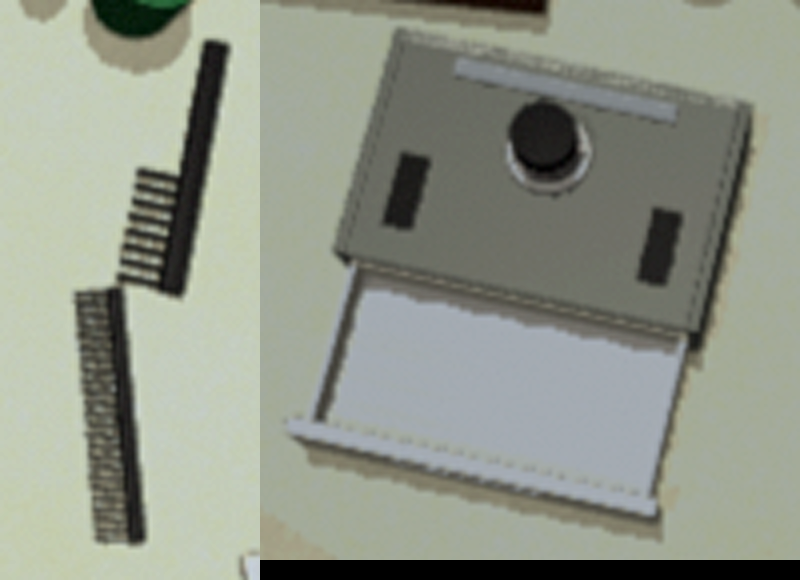

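The crop confirms the choice: bare handle up and right, with 8 wide teeth on the near half. Now the fixture geometry.

```bash
python3 - <<'E'
from m import *
c=camera('top')
p=lambda x,y,z: ray(c,((x-260)/4+195,y/4+105),z)[:2]
FL,FR,BR,BL=p(340,248,62),p(698,332,62),p(748,103,62),p(400,30,62)
print('box',*[np.round(v,1) for v in(FL,FR,BR,BL)],'w',np.linalg.norm(FL-FR),np.linalg.norm(BL-BR),'d',np.linalg.norm(FL-BL),np.linalg.norm(FR-BR))
u=((BL-FL)+(BR-FR));u/=np.linalg.norm(u); w=(FL-FR)+(BL-BR); w/=np.linalg.norm(w); print('ux',u,np.degrees(np.arctan2(u[1],u[0])),'uy->x',np.degrees(np.arctan2(-w[0],w[1])))
ctr=(FL+FR+BL+BR)/4; print('ctr',ctr)
A,B=p(286,432,57),p(656,517,57); print('panel',A,B,np.linalg.norm(A-B),(A+B)/2, 'dist',((A+B)/2-ctr)@u)
im=c['image'];g=im.max(2)
def cen(mask,z):
    n,l,st,ce=cv2.connectedComponentsWithStats(mask.astype(np.uint8)); k=1+st[1:,4].argmax(); return st[k],ce[k],ray(c,ce[k],z)[:2]
m=np.zeros(g.shape,bool); m[125:158,250:282]=(g<50)[125:158,250:282]; print('plunger',cen(m,100))
print('plunger top',p(543,133,105))
m=np.zeros(g.shape,bool); r=im.astype(int); m[110:160,385:430]=(r[...,1]-r[...,0]>12)[110:160,385:430]; print('cup',cen(m,60))
print('deo',ray(c,(385,124),116),'jar',ray(c,(338,279),45),'col',ray(c,(488,227),116))
E
```

```text
box [618.8 284.6] [589.2  47.5] [747.3  32.8] [772.1 268.4] w 238.95768925521025 236.91590798199377 d 154.133839017091 158.72584826448576
ux [ 0.99508974 -0.09897684] -5.680255476836291 uy->x -6.562940749179772
ctr [681.82704436 158.30824786]
panel [495.80130418 301.14691622] [467.96370308  60.13976708] 242.60951747915666 [481.88250363 180.64334165] dist -201.17341750203295
plunger (array([257, 129,  18,  22, 287], dtype=int32), array([265.87108014, 139.70034843]), array([694.49553052, 157.83816479]))
plunger top [696.58526763 157.91143145]
cup (array([395, 119,  30,  34, 698], dtype=int32), array([409.00573066, 133.86676218]), array([ 766.79907328, -209.77726232]))
deo [ 764.2790164  -137.82211974  116.        ] jar [369.70898487 -62.38571407  45.        ] col [ 529.96171241 -406.2371208   116.        ]
```

```bash
python3 -m inch '[[-0.6,-1,0,-0.9,0.55],[-0.65,-1,0,-0.9,0.55],[-0.67,-1,0,-0.87,0.55],[-0.67,-1,0,0,0.55],[-0.67,-1,0,0,0.55],[-0.67,-1,0,0,0.55],[-0.67,-1,0,0,0.55],[-0.67,-1,0,0,0.55]]' 40
python3 -m inch '[[-0.67,-1,0,0,0.55],[-0.67,-1,0,0,0.55],[-0.67,-1,0,0,0.55],[-0.67,-1,0,0,0.55],[-0.67,-1,0,0,0.55],[-0.67,-1,0,0,0.55],[-0.67,-1,0,0,0.55],[-0.67,-1,0,0,0.55]]'
python3 -m inch '[[-0.67,-1,0.3,0,0.55],[-0.67,-1,0.3,0,0.55],[-0.67,-1,0.3,0,0.55],[-0.67,-1,0.3,0,0.55],[-0.67,-1,0.3,0,0.55],[-0.67,-1,0.3,0,0.55],[-0.67,-1,0.3,0,0.55],[-0.67,-1,0.3,0,0.55]]'
cat > go.py <<'E'
import sys; from h import *
# usage: go.py x y z thetadeg -> remaining shift in tool axes (mm) and yaw (rad)
x,y,z,t=map(float,sys.argv[1:5]); s=arm.observe(); M=R.from_quat(s['tcp_rot']).as_matrix()
th=np.arctan2(M[1,0],M[0,0]); d=np.array([x,y,z])-s['position']
dy=(np.radians(t)-th+np.pi)%(2*np.pi)-np.pi
print('clk',round(s['clock'],2),'pos',np.round(s['position'],1),'th',round(np.degrees(th),2),'tool shift/20',np.round(M.T@d/20,2),'yaw/.12',round(-dy/.12,2),'w',round(s['gripper_width'],1),'F',np.round(s['contact_force'],1),'ff',s['finger_force'],'tilt',np.round(M[:,2],3),'q6',round(s['joint_pos'][5],2))
E
python3 go.py 658.4 -254.5 60 173
```

```text
clock: 1.2
position: [327.7, 365.3, 245.2]
tcp_rot: [0.061, 0.998, -0.0, -0.0]
contact_force: [0.6, 0.3, 0.3]
gripper_width: 46.7
finger_force: 0.0
clock: 2.2
position: [414.8, 193.6, 245.2]
tcp_rot: [0.061, 0.998, -0.0, -0.0]
contact_force: [0.0, 0.2, -0.4]
gripper_width: 46.9
finger_force: 0.0
clock: 3.2
position: [501.8, 21.8, 197.0]
tcp_rot: [0.061, 0.998, -0.0, -0.0]
contact_force: [-0.3, -0.5, -0.1]
gripper_width: 46.7
finger_force: 0.0
clk 3.2 pos [501.8  21.8 197. ] th 173.04 tool shift/20 [ -9.45 -12.76   6.85] yaw/.12 0.01 w 46.7 F [-0.3 -0.5 -0.1] ff 0.0 tilt [-0. -0. -1.] q6 -1.54
```

```bash
python3 -m inch '[[-0.73,-1,0.3,0,0.55],[-0.73,-1,0.3,0,0.55],[-0.73,-1,0.3,0,0.55],[-0.73,-1,0.3,0,0.55],[-0.73,-1,0.3,0,0.55],[-0.73,-1,0.3,0,0.55],[-0.73,-1,0.3,0,0.55],[-0.73,-1,0.3,0,0.55]]'
python3 -m inch '[[-0.73,-0.96,0.6,0,0.55],[-0.73,-0.95,0.6,0,0.55],[-0.73,-0.95,0.6,0,0.55],[-0.73,-0.95,0.6,0,0.55],[-0.69,-0.95,0.6,0,0.55],[0,0,0.5,0,0.55],[0,0,0.5,0,0.55],[0,0,0,0,0.55]]'
python3 go.py 658.4 -254.5 17 173
python3 - <<'E'
from h import *
c=camera('side'); im=c['image'][:,:,::-1]; u,v=proj(c,(658,-254,10)).astype(int); print(u,v)
a=cv2.resize(im[v-60:v+50,u-70:u+70],None,fx=4,fy=4,interpolation=cv2.INTER_CUBIC)
cv2.imwrite('pics/g1.png',a)
E
```

```text
clock: 4.2
position: [599.0, -152.0, 148.8]
tcp_rot: [0.061, 0.998, -0.0, -0.0]
contact_force: [0.1, -0.0, -0.0]
gripper_width: 47.1
finger_force: 0.0
clock: 5.2
position: [657.1, -252.4, 68.1]
tcp_rot: [0.06, 0.998, 0.001, -0.001]
contact_force: [-0.4, 0.0, 0.0]
gripper_width: 46.7
finger_force: 0.0
clk 5.2 pos [ 657.1 -252.4   68.1] th 173.08 tool shift/20 [-0.09 -0.1   2.56] yaw/.12 0.01 w 46.7 F [-0.4  0.   0. ] ff 0.0 tilt [-0.003  0.001 -1.   ] q6 -1.91
397 250
```

View pics/g1.png

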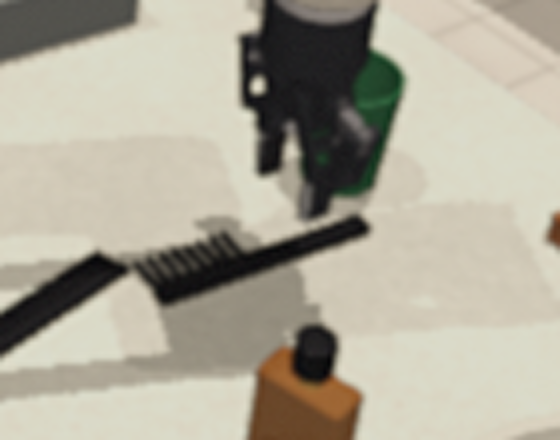

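The fingers straddle the bare handle just past the teeth, at about (290,170) in the crop. The near finger will come down in front of the spine. I'll descend and grip.

```bash
python3 -m inch '[[-0.05,-0.05,0.7,0,0.55],[0,0,0.7,0,0.55],[0,0,0.6,0,0.55],[0,0,0.3,0,0.55],[0,0,0.2,0,0.55],[0,0,0,0,0.55],[0,0,0,0,0.1],[0,0,0,0,0.0]]' 40
python3 -m inch '[[0,0,0,0,0],[0,0,0,0,0],[0,0,0,0,0],[0,0,-0.2,0,0],[0,0,-0.4,0,0],[0,0,-0.6,0,0],[0,0,-0.8,0,0],[0,0,-1,0,0]]'
python3 go.py 536.6 156.4 110 83.6
python3 - <<'E'
from h import *
c=camera('side'); im=c['image'][:,:,::-1]; u,v=proj(c,(658,-254,60)).astype(int); print(u,v)
a=cv2.resize(im[v-60:v+60,u-80:u+80],None,fx=4,fy=4,interpolation=cv2.INTER_CUBIC)
cv2.imwrite('pics/g2.png',a)
E
```

```text
clock: 6.25
position: [659.7, -255.1, 20.1]
tcp_rot: [0.061, 0.998, -0.0, 0.001]
contact_force: [-0.4, -0.9, 0.8]
gripper_width: 16.5
finger_force: 39.0
clock: 7.25
position: [659.2, -254.8, 80.7]
tcp_rot: [0.061, 0.998, -0.0, -0.0]
contact_force: [-0.5, 0.0, 0.2]
gripper_width: 16.4
finger_force: 39.0
clk 7.25 pos [ 659.2 -254.8   80.7] th 173.05 tool shift/20 [ 8.57 19.67 -1.47] yaw/.12 13.01 w 16.4 F [-0.5  0.   0.2] ff 39.003413915634155 tilt [-0. -0. -1.] q6 -1.92
399 237
```

View pics/g2.png

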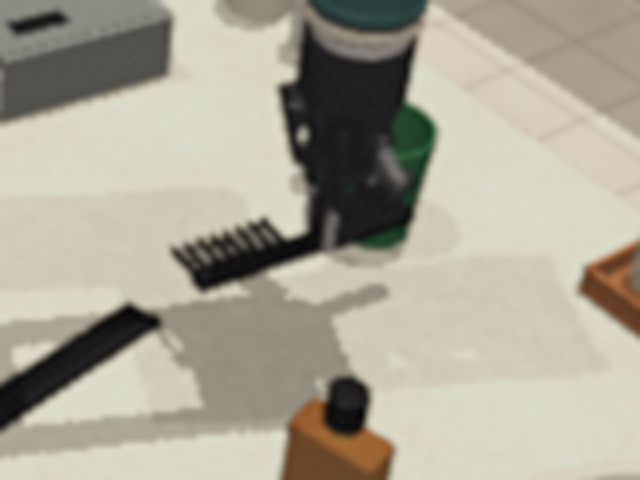

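The comb is gripped level and lifted clear at (320,240), and the fine comb is untouched. Now I'll transfer it to the drawer.

```bash
python3 -m inch '[[0.2,0.5,-0.5,0,0],[0.43,1,-0.5,0,0],[0.43,1,-0.4,0,0],[0.43,1,0,0,0],[0.43,1,0,0,0],[0.43,1,0,0,0],[0.43,1,0,0,0],[0.43,1,0,0,0]]'
python3 -m inch '[[0.43,1,0,0,0],[0.43,1,0,0,0],[0.43,1,0,0,0],[0.43,1,0,0,0],[0.43,1,0,0,0],[0.43,1,0,0,0],[0.43,1,0,0,0],[0.43,0.8,0,0,0]]'
python3 -m inch '[[0,0,0,0.9,0],[0,0,0,0.9,0],[0,0,0,0.9,0],[0,0,0,0.9,0],[0,0,0,0.9,0],[0,0,0,0.9,0],[0,0,0,0.9,0],[0,0,0,0.9,0]]'
python3 -m inch '[[0,0,0,0.9,0],[0,0,0,0.9,0],[0,0,0,0.9,0],[0,0,0,0.9,0],[0,0,0,0.9,0],[0,0,0,0.9,0],[0,0,0,0.4,0],[0,0,0,0,0]]'
python3 go.py 536.6 156.4 110 83.6
```

```text
clock: 8.3
position: [613.1, -96.7, 107.2]
tcp_rot: [0.061, 0.998, -0.0, -0.0]
contact_force: [-0.2, 1.6, -0.7]
gripper_width: 16.7
finger_force: 39.0
clock: 9.3
position: [563.8, 66.5, 107.3]
tcp_rot: [0.06, 0.998, -0.0, 0.0]
contact_force: [0.7, -0.4, -0.2]
gripper_width: 16.3
finger_force: 39.0
clock: 10.3
position: [564.0, 65.5, 107.3]
tcp_rot: [0.475, 0.88, -0.0, 0.0]
contact_force: [-0.5, 0.2, -0.7]
gripper_width: 16.4
finger_force: 39.1
clock: 11.3
position: [564.0, 65.4, 107.3]
tcp_rot: [0.745, 0.667, -0.0, 0.0]
contact_force: [-0.6, 1.0, -0.3]
gripper_width: 16.5
finger_force: 39.1
clk 11.3 pos [564.   65.4 107.3] th 83.7 tool shift/20 [ 4.37 -1.86 -0.14] yaw/.12 0.01 w 16.5 F [-0.6  1.  -0.3] ff 39.05429005622864 tilt [-0. -0. -1.] q6 0.1
```

```bash
python3 -m inch '[[0.87,-0.37,0,0,0],[0.87,-0.37,0,0,0],[0.88,-0.37,0,0,0],[0.87,-0.37,0,0,0],[0.88,-0.38,0,0,0],[0,0,0.6,0,0],[0,0,0.6,0,0],[0,0,0,0,0]]'
python3 go.py 536.6 156.4 31 83.6
python3 - <<'E'
from h import *
o=[]
for n,P in(('side',(545,165,50)),('top',(545,165,50))):
    c=camera(n); im=c['image'][:,:,::-1]; u,v=proj(c,P).astype(int); print(n,u,v)
    o.append(cv2.resize(im[v-65:v+65,u-65:u+65],(400,400),interpolation=cv2.INTER_CUBIC))
o[1]=cv2.convertScaleAbs(o[1],alpha=1.6)
cv2.imwrite('pics/d1.png',np.hstack(o))
E
```

```text
clock: 12.3
position: [535.9, 155.3, 81.7]
tcp_rot: [0.745, 0.667, -0.001, -0.001]
contact_force: [-0.0, -1.1, -0.2]
gripper_width: 16.7
finger_force: 39.1
clk 12.3 pos [535.9 155.3  81.7] th 83.63 tool shift/20 [0.06 0.04 2.54] yaw/.12 0.0 w 16.7 F [-0.  -1.1 -0.2] ff 39.05831336975098 tilt [-0.003 -0.001 -1.   ] q6 0.27
side 289 181
top 257 200
```

View pics/d1.png

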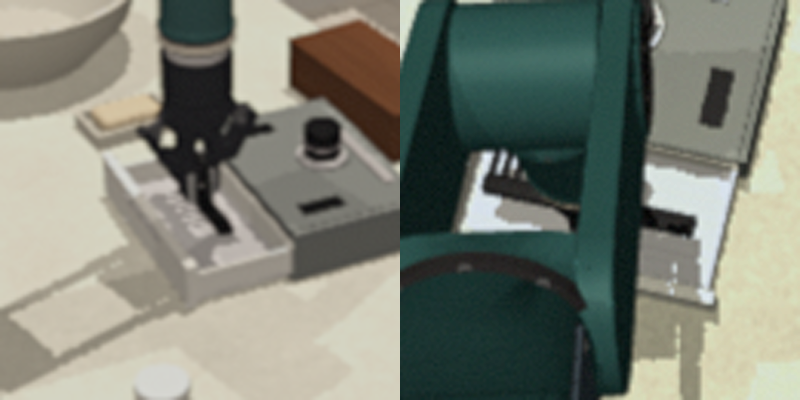

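The comb is centred over the open drawer and parallel to it, with ends at crop (487,185) and (690,225) inside the walls. I'll lower it.

```bash
python3 -m inch '[[0.05,0,0.6,0,0],[0,0,0.6,0,0],[0,0,0.5,0,0],[0,0,0.4,0,0],[0,0,0.25,0,0],[0,0,0.1,0,0],[0,0,0,0,0],[0,0,0,0,0]]'
python3 go.py 536.6 156.4 31 83.6
```

```text
clock: 13.4
position: [537.3, 157.0, 34.6]
tcp_rot: [0.745, 0.667, 0.0, 0.0]
contact_force: [0.1, -0.4, -1.1]
gripper_width: 16.1
finger_force: 39.1
clk 13.4 pos [537.3 157.   34.6] th 83.66 tool shift/20 [-0.04 -0.03  0.18] yaw/.12 0.01 w 16.1 F [ 0.1 -0.4 -1.1] ff 39.0577894449234 tilt [ 0.001  0.    -1.   ] q6 0.27
```

```bash
python3 -m inch '[[0,0,0.08,0,0],[0,0,0.08,0,0],[0,0,0,0,0],[0,0,0,0,0.3],[0,0,0,0,0.4],[0,0,0,0,0.4],[0,0,0,0,0.4],[0,0,0,0,0.4]]'
python3 go.py 536.6 156.4 31 83.6
python3 -m inch '[[0,0,-0.2,0,0.4],[0,0,-0.5,0,0.4],[0,0,-0.8,0,0.4],[0,0,-1,0,0.4],[0,0,-1,0,0.4],[0,0,-1,0,0.4],[0,0,-1,0,0.4],[0,0,-0.5,0,0.4]]'
python3 - <<'E'
from h import *
o=[]
for n,P in(('side',(545,165,30)),('top',(545,165,20))):
    c=camera(n); im=c['image'][:,:,::-1]; u,v=proj(c,P).astype(int); print(n,u,v)
    o.append(cv2.resize(im[v-65:v+65,u-65:u+65],(400,400),interpolation=cv2.INTER_CUBIC))
o[1]=cv2.convertScaleAbs(o[1],alpha=1.6)
cv2.imwrite('pics/d2.png',np.hstack(o))
E
```

```text
clock: 14.4
position: [536.9, 157.0, 31.0]
tcp_rot: [0.745, 0.667, -0.0, -0.0]
contact_force: [0.7, -0.4, 0.8]
gripper_width: 33.9
finger_force: 0.0
clk 14.4 pos [536.9 157.   31. ] th 83.66 tool shift/20 [-0.03 -0.01  0.  ] yaw/.12 0.01 w 33.9 F [ 0.7 -0.4  0.8] ff 0.0 tilt [-0. -0. -1.] q6 0.27
clock: 15.4
position: [537.8, 157.2, 153.3]
tcp_rot: [0.745, 0.667, 0.001, 0.001]
contact_force: [0.7, -0.5, 1.3]
gripper_width: 34.2
finger_force: 0.0
side 289 186
top 258 203
```

View pics/d2.png

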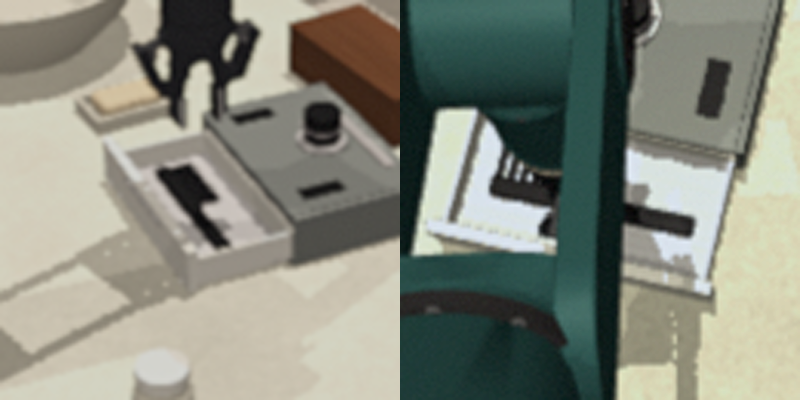

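The comb lies flat and released on the drawer floor, with its handle end at (690,225). Next I'll go in front of the drawer panel with the fingers shut.

```bash
python3 go.py 442 185 40 83.6
python3 -m inch '[[0.1,-1,-0.2,0,0],[0.1,-1,0,0,0],[0.1,-1,0,0,0],[0.15,-1,0,0,0],[0.15,-1,0.2,0,0],[0.15,0,1,0,0],[0.1,0,1,0,0],[0,0,1,0,0]]'
python3 go.py 442 185 40 83.6
```

```text
clk 15.5 pos [537.9 157.2 152.8] th 83.66 tool shift/20 [ 0.85 -4.93  5.62] yaw/.12 0.01 w 34.3 F [-0.4 -0.7  0.5] ff 0.0 tilt [ 0.003  0.    -1.   ] q6 0.27
clock: 16.5
position: [438.5, 185.4, 90.6]
tcp_rot: [0.745, 0.667, 0.0, 0.0]
contact_force: [0.2, 0.1, 0.3]
gripper_width: 0.1
finger_force: 0.0
clk 16.5 pos [438.5 185.4  90.6] th 83.69 tool shift/20 [0.   0.17 2.53] yaw/.12 0.01 w 0.1 F [0.2 0.1 0.3] ff 0.0 tilt [ 0.  0. -1.] q6 0.36
```

```bash
python3 -m inch '[[0,0,0.8,0,0],[0,0,0.8,0,0],[0,0,0.6,0,0],[0,0,0.2,0,0],[0,0.3,0,0,0],[0,0.3,0,0,0],[0,0.3,0,0,0],[0,0.3,0,0,0]]'
python3 -m inch '[[0,0.3,0,0,0],[0,0.3,0,0,0],[0,0.3,0,0,0],[0,0.35,0,0,0],[0,0.35,0,0,0],[0,0.35,0,0,0],[0,0.35,0,0,0],[0,0.35,0,0,0]]'
python3 go.py 576 170 40 83.6
```

```text
clock: 17.5
position: [464.2, 182.2, 43.4]
tcp_rot: [0.745, 0.667, 0.0, 0.0]
contact_force: [0.3, 0.5, -0.5]
gripper_width: -0.2
finger_force: 0.0
clock: 18.5
position: [516.4, 176.2, 43.0]
tcp_rot: [0.745, 0.667, -0.0, 0.0]
contact_force: [-2.2, -1.1, 0.8]
gripper_width: 0.1
finger_force: 1.2
clk 18.5 pos [516.4 176.2  43. ] th 83.66 tool shift/20 [0.02 3.   0.15] yaw/.12 0.01 w 0.1 F [-2.2 -1.1  0.8] ff 1.1748931556940079 tilt [-0. -0. -1.] q6 0.31
```

```bash
python3 -m inch '[[0,0.35,0,0,0],[0,0.35,0,0,0],[0,0.35,0,0,0],[0,0.35,0,0,0],[0,0.35,0,0,0],[0,0.3,0,0,0],[0,0.3,0,0,0],[0,0.2,0,0,0]]'
python3 go.py 576 170 40 83.6
python3 -m inch '[[0,0.05,0,0,0],[0,0.05,0,0,0],[0,0.05,0,0,0],[0,0.05,0,0,0],[0,0.05,0,0,0],[0,0.05,0,0,0],[0,0,0,0,0],[0,0,0,0,0]]'
python3 go.py 576 170 40 83.6
```

```text
clock: 19.5
position: [567.2, 170.8, 43.1]
tcp_rot: [0.745, 0.667, 0.0, 0.0]
contact_force: [-2.0, -1.8, -0.6]
gripper_width: 0.3
finger_force: 1.1
clk 19.5 pos [567.2 170.8  43.1] th 83.66 tool shift/20 [0.01 0.44 0.15] yaw/.12 0.01 w 0.3 F [-2.  -1.8 -0.6] ff 1.0875171795487404 tilt [ 0.  0. -1.] q6 0.29
clock: 20.5
position: [573.0, 170.2, 43.2]
tcp_rot: [0.745, 0.667, 0.0, 0.0]
contact_force: [-1.0, -0.6, -0.4]
gripper_width: -0.1
finger_force: 0.6
clk 20.5 pos [573.  170.2  43.2] th 83.66 tool shift/20 [0.01 0.15 0.16] yaw/.12 0.01 w -0.1 F [-1.  -0.6 -0.4] ff 0.5831953324377537 tilt [ 0.001  0.    -1.   ] q6 0.28
```

```bash
python3 -m inch '[[0,0.1,0,0,0],[0,0.1,0,0,0],[0,0.05,0,0,0],[0,0.05,0,0,0],[0,0.05,0,0,0],[0,0.05,0,0,0],[0,0,0,0,0],[0,0,0,0,0]]'
python3 go.py 576 170 40 83.6
```

```text
clock: 21.5
position: [577.0, 169.6, 42.9]
tcp_rot: [0.745, 0.667, -0.002, -0.002]
contact_force: [-10.4, 4.1, 8.2]
gripper_width: -0.1
finger_force: 5.6
clk 21.5 pos [577.  169.6  42.9] th 83.66 tool shift/20 [ 0.01 -0.05  0.15] yaw/.12 0.01 w -0.1 F [-10.4   4.1   8.2] ff 5.601300448179245 tilt [-0.007  0.    -1.   ] q6 0.28
```

Hard stop reached: the force rose to about 13 N at the predicted place. I'll back off, rise and go over the plunger, then check by picture.

```bash
python3 -m inch '[[0,-0.5,0,0,0],[0,-0.8,0,0,0],[0,0,-1,0,0],[0,0,-1,0,0],[0,0,-1,0,0],[0,0,-1,0,0],[0,0,-1,0,0],[0,0,-1,0,0]]'
python3 -m inch '[[0,1,-0.3,0,0],[0,1,0,0,0],[0,1,0,0,0],[0,1,0,0,0],[0,1,0,0,0],[0,1,0,0,0],[0,1,0,0,0],[0,0.3,0,0,0]]'
python3 go.py 696.6 157.3 119 83.6
python3 - <<'E'
from h import *
print(arm.tips_ahead)
c=camera('side'); im=c['image'][:,:,::-1]; u,v=proj(c,(620,165,60)).astype(int); print(u,v)
a=cv2.resize(im[v-75:v+75,u-90:u+90],(720,600),interpolation=cv2.INTER_CUBIC)
cv2.imwrite('pics/p1.png',a)
E
```

```text
clock: 22.5
position: [554.4, 172.1, 163.7]
tcp_rot: [0.745, 0.667, 0.0, 0.0]
contact_force: [0.0, 0.8, 0.6]
gripper_width: -0.3
finger_force: 0.0
clock: 23.5
position: [700.6, 155.8, 168.8]
tcp_rot: [0.745, 0.667, 0.0, 0.0]
contact_force: [-0.6, -1.1, -0.3]
gripper_width: 0.3
finger_force: 0.0
clk 23.5 pos [700.6 155.8 168.8] th 83.64 tool shift/20 [ 0.05 -0.21  2.49] yaw/.12 0.01 w 0.3 F [-0.6 -1.1 -0.3] ff 0.0 tilt [ 0.001 -0.    -1.   ] q6 0.23
14.0
308 172
```

View pics/p1.png

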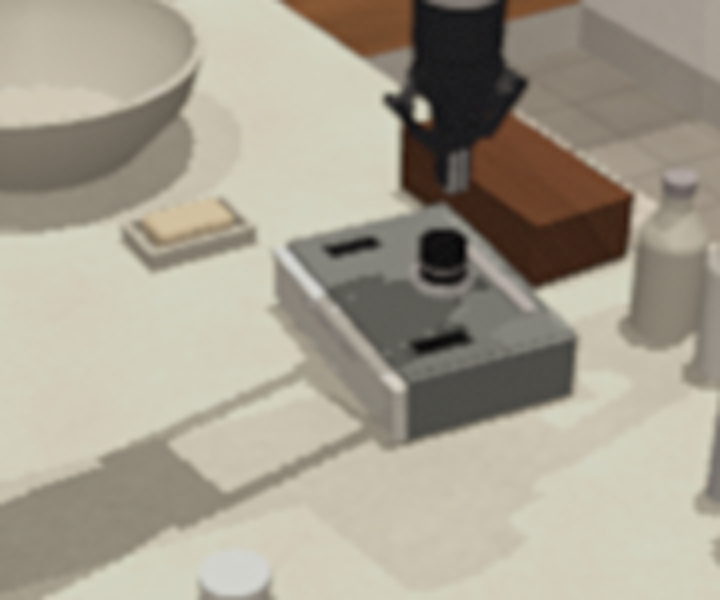

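The drawer is flush shut. The fingers at (456,190) are a little past the plunger at (443,238). I'll shift back and lower to just above it, cross-checking the plunger position from the side view.

```bash
python3 -m inch '[[0.05,-0.2,0.3,0,0],[0,0,0.4,0,0],[0,0,0.4,0,0],[0,0,0.4,0,0],[0,0,0.3,0,0],[0,0,0.1,0,0],[0,0,0,0,0],[0,0,0,0,0]]'
python3 - <<'E'
from h import *
c=camera('side'); im=c['image'][:,:,::-1]; print('plunger side',ray(c,(308-90+443/4,172-75+238/4),105))
u,v=proj(c,(697,157,105)).astype(int)
cv2.imwrite('pics/p2.png',cv2.resize(im[v-40:v+40,u-40:u+40],(560,560),interpolation=cv2.INTER_CUBIC))
E
python3 go.py 696.6 157.3 104 83.6
```

```text
clock: 24.55
position: [696.3, 157.5, 131.4]
tcp_rot: [0.745, 0.667, 0.0, 0.0]
contact_force: [-0.2, -0.8, 0.0]
gripper_width: 0.3
finger_force: 0.0
plunger side [695.35840253 156.7006543  105.        ]
clk 24.6 pos [696.3 157.5 131.5] th 83.66 tool shift/20 [-0.01  0.02  1.37] yaw/.12 0.01 w -0.1 F [-0.2  0.8 -0.5] ff 0.0 tilt [ 0.001 -0.    -1.   ] q6 0.24
```

View pics/p2.png

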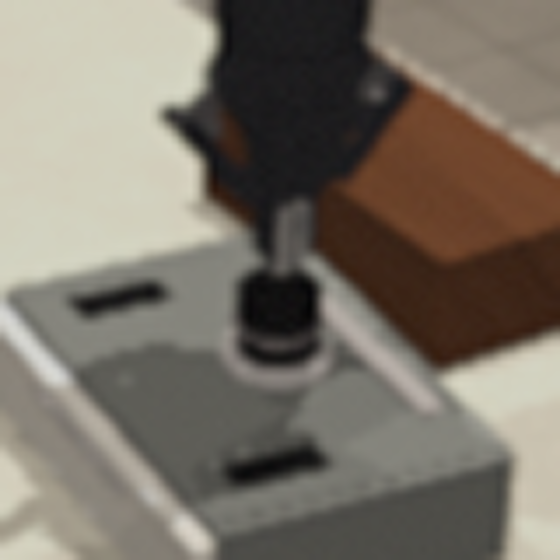

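The fingers are centred above the plunger at (280,265), and both views agree to within 1 mm. I'll press in steps.

```bash
python3 -m inch '[[0,0,0.2,0,0],[0,0,0.2,0,0],[0,0,0.2,0,0],[0,0,0.1,0,0],[0,0,0.1,0,0],[0,0,0.1,0,0],[0,0,0,0,0],[0,0,0,0,0]]'
python3 go.py 696.6 157.3 104 83.6
```

```text
clock: 25.6
position: [695.9, 157.4, 113.2]
tcp_rot: [0.745, 0.667, -0.0, 0.0]
contact_force: [-1.9, 0.5, 4.0]
gripper_width: -0.1
finger_force: 1.9
clk 25.6 pos [695.9 157.4 113.2] th 83.67 tool shift/20 [-0.    0.03  0.46] yaw/.12 0.01 w -0.1 F [-1.9  0.5  4. ] ff 1.8881434388458729 tilt [-0. -0. -1.] q6 0.24
```

```bash
python3 -m inch '[[0,0,0.1,0,0],[0,0,0.1,0,0],[0,0,0.1,0,0],[0,0,0.1,0,0],[0,0,0.05,0,0],[0,0,0,0,0],[0,0,0,0,0],[0,0,0,0,0]]'
python3 - <<'E'
from h import *
for i in range(3):
    c=camera('side'); s=arm.observe(); print(np.round(s['position'],1),np.round(s['contact_force'],1))
im=c['image'][:,:,::-1]
u,v=proj(c,(697,157,90)).astype(int)
cv2.imwrite('pics/p3.png',cv2.resize(im[v-30:v+30,u-30:u+30],(600,600),interpolation=cv2.INTER_CUBIC))
E
```

```text
clock: 26.6
position: [696.0, 157.4, 104.3]
tcp_rot: [0.745, 0.667, -0.0, 0.0]
contact_force: [-2.5, 0.1, 6.8]
gripper_width: 0.5
finger_force: 3.2
[696.  157.4 104.3] [-3.  -0.8  6.6]
[696.  157.4 104.3] [-2.4 -0.6  6.2]
[696.  157.4 104.3] [-2.9 -0.6  7. ]
```

View pics/p3.png

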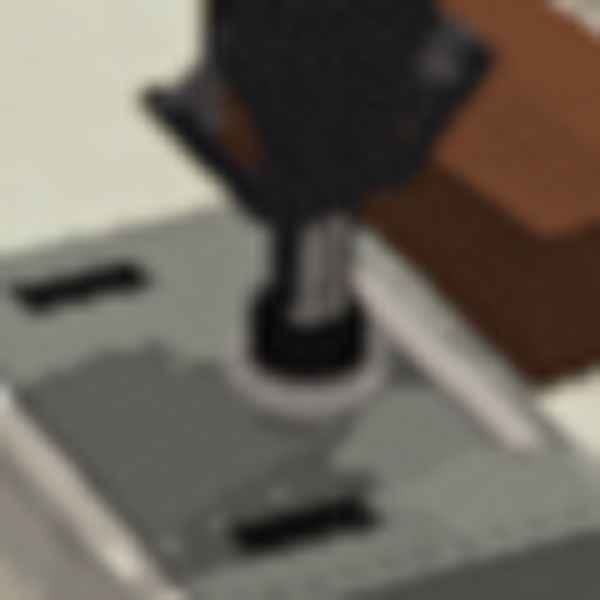

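The ring sits on the collar rim at (305,385), at about 6.6 N and z = 104.3, so the plunger is half way down. I'll hold one second and hand in.

```bash
python3 -m inch '[[0,0,0,0,0],[0,0,0,0,0],[0,0,0,0,0],[0,0,0,0,0],[0,0,0,0,0],[0,0,0,0,0],[0,0,0,0,0],[0,0,0,0,0]]'
python3 -c "from workcell import arm; print(arm.finish_job())"
```

```text
clock: 27.75
position: [696.0, 157.4, 104.3]
tcp_rot: [0.745, 0.667, -0.0, 0.0]
contact_force: [-2.2, 0.0, 6.7]
gripper_width: -0.3
finger_force: 3.2
the job is handed in; nothing more can be done
None
```

The job is handed in at about 28 s of the 54 s allowed: the wide-tooth comb was laid flat in the drawer, the drawer pushed shut to its stop, and the plunger held half way down at about 6.7 N; the hand-in gave no verdict.

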